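# Check the pigment jars for loose caps

### The arm

A 6-joint arm with a two-finger parallel gripper is mounted at the origin on a cart in front of the work surface, level with it; the furniture and walls round the work are solid. World frame = base frame: x ahead of the robot, y to its left, z up, the work surface at z = 0. Lengths are in m, angles in rad, forces in N, time in s.
With the tool pointing down it reaches from about 0.225 to 0.875 m from the base axis. Payload 3.4 kg.
Tool frame: the origin (TCP) lies at the very end of the fingers, on their centre line; the grasp point (between the pads) lies 19 mm behind it; z points along the fingers, y is the line along which they close (so a half turn about z gives the same grasp; the last joint's range is limited). The gripper opens to 85 mm and grips with 20 to 120 N. Pads are 22 mm wide; open, the fingers measure 114 mm over their backs; the gripper's body (76 mm by 85 mm) begins 54 mm behind the grasp point. The pads swing forward as they close: fully open they stand 13 mm farther back than shut.
Start: joints at [-1.428, 0.276, 1.505, -0, 1.361, -0.121], TCP at [0.15, -0.555, 0.21] pointing down, gripper open.
Joint ranges: [-2.89, 2.89], [-0.75, 2.08], [0.22, 2.7], [-1.18, 4.32], [0.11, 2.71], [-2.7, 2.7]. Speed limits (rad/s): [2.57, 2.57, 3.14, 3.14, 3.14, 3.14].

### API

Orientations are given as a unit quaternion [w, x, y, z].
In Python, from rig import readout, vision, manip gives the robot as it stands.
- The arm moves only by the shell command python3 -m handwheel 'ROWS' [FORCE]. ROWS is JSON, a list of rows, each a list of 3 entries, a list of its own where there are three numbers: the shift along the tool's x, y, z in mm, then the turn, a rotation vector about the tool's x, y, z in units of 6 degrees (1.0 is 6 degrees), then the closure, from -1 (fully open) to 1 (shut), so that 0 is half open. A call has 1 to 20 rows; each row shifts and turns the commanded pose from where the row before left it, along the tool's axes as they then stand; what a row does not reach is not made up. A row lasts 1/8 s, in which the tool goes at most 62.5 mm and 10.7 degrees, less where a joint would pass 70% of its speed; a pose out of reach is approached as far as the arm can. A call is refused whole if a number of a shift passes 62.5 or a number of a turn 1, either way. A call with a gripper value outside its range is refused whole. The fingers move at their own pace and stop on an object; FORCE is the grip in N (left out, the last holds). Time passes only in rows, so rows that do not move let the fingers close. It gives the time, the measured TCP pose, the force, the opening and the grip force at its end, in the units of the state.
- readout.get_state(): the state, without advancing time (a new reading comes with each control period).
- vision.get_image(name): name is "side" or "top"; returns the picture (480x640x3 uint8, blue, green, red); there is no depth.
- vision.camera_params(name): a dict with "intrinsics" (3x3 intrinsics, pixels), "rvec" (rotation vector, rad) and "tvec" (3), from world to camera coordinates, as OpenCV has them. Camera axes: x right, y down, z forward; pixel columns grow to the right and rows downward; lengths in m; the calibration is good to about 2 mm. A picture is of the moment at which its call begins. camera_params takes no time and is no camera call.
- manip.sign_off(): hands the job in; it is judged then, once.
The state is a dict: "clock": time; "qpos": joint angles; "qd": joint speeds; "effort": joint torques, N m; "position": TCP position; "ee_rot": TCP orientation; "contact_force": force on the tool from outside, world axes, zero at the start; "moment": the same for the moment, N m; "width": finger opening in m; "gripper_force": force on a finger pad.
Only numpy, scipy, OpenCV 4.12 (cv2) and the standard library are available. Lean on these libraries where they do the work, as an engineer would, in place of code of your own. Each camera call takes 0.05 s, during which the arm holds its last target. There are 200 camera calls.

### The job

Pigment jars with loose caps take up damp, so check the four on the board: give each cap one gentle twist of about an eighth of a turn - if the whole jar turns along, the cap is tight; if the cap turns by itself, it is loose. Set every jar with a loose cap upright on the floor of the rework tray, carrying it by the glass and not by its cap, and setting it down rather than dropping it. Leave the tight jars standing where they are, as the twist left them; do not unscrew a cap, tip a jar, or push the cup and the white casts about.

Things in the scene. Friction and masses are not known exactly. Their poses are not given: they have to be found in the camera images.
- jar_a_mid (a point): Screw jar of brown pigment with a pale label and a ribbed black cap, upright on the jar board, 0.25 to 0.45 kg. Glass 58 mm across, 0 to 74 mm above its foot; cap 55 mm across, 74 to 94 mm. Point on the jar's axis 48 mm above its foot; its axes turn with the glass, z up. The four jars look alike and stand in a square of about 120 mm pitch, in an order drawn anew each time
- jar_b_mid (a point): Jar like jar_a, same point and axes. Any jar's cap may be loose: it then turns on the glass under about 0.02 N m (at least 0.7 rad clockwise, more the other way) while the glass stands still by its own weight
- jar_c_mid (a point): Jar like jar_a, same point and axes. If a jar's cap is tight, it does not turn on the glass: the whole jar turns with it on the cork, which takes about 0.1 N m
- jar_d_mid (a point): Jar like jar_a, same point and axes
- jar_a_rim (a point): Point on the edge of the cap of jar_a, 27.5 mm from the jar's axis, 38 mm above jar_a_mid. It turns with the cap: at the start it lies within 0.15 rad of the +x axis of the glass, and that angle changes only if the cap turns on the glass
- jar_b_rim (a point): The same point on the cap of jar_b
- jar_c_rim (a point): The same point on the cap of jar_c
- jar_d_rim (a point): The same point on the cap of jar_d
- jar_board: Square plywood board with a cork inlay, 250 x 250 mm, its top 14 mm above the table, fixed; the four jars stand on it. Origin at the centre of its underside
- rework_tray: Shallow pale wooden tray, 140 mm (its x) x 220 mm (its y), fixed; rim 28 mm and inner floor 7 mm above the table, walls 7 mm thick, a steel bow handle beyond each short end. Origin at the centre of its underside. The blue cup stands in its -y half; the +y half is free, its middle at y = +50 mm
- trial_star: White cast star, about 52 x 50 mm and 13 mm high, lying at the middle of the board between the jars. Origin at the centre of its underside
- cup: Blue plaster-mixing cup, 89 mm wide at its rim, 62 mm high, standing in the -y half of the rework tray. Origin at the centre of its underside
- frog: White cast frog, about 76 x 69 x 38 mm, on the table left of the board. Origin at the centre of its underside
- owl: White cast owl, about 46 x 55 mm and 60 mm high, on the table beyond the rework tray. Origin at the centre of its underside
Things that resemble listed ones, but are neither listed nor needed, are in the scene too. Leave any green or red look-alike of the part that bears jar_d_mid alone.

How it is judged:
By the outcome, as a careful person would: the job done as asked, in the order asked, and still so for the second after the job is handed in, with the robot touching nothing.
It also fails if it takes over 72 s, if anything falls off the work surface, if the arm or the gripper's body presses on something with over 40 N, if the wrist force passes 120 N, or if a joint passes its speed limit or range.

## Working session

There is one attempt and no reset: what is moved stays moved. The work goes in short steps, Python scripts to look and compute and a shell command to move; the robot and the scene stay as the last step left them, time stands still between calls to the robot, and variables do not carry over. Pictures are saved under pics/ and viewed, at most 10 in all, crops included, and the job is handed in when it is done.

```bash
mkdir -p pics; ls; python3 - <<'E'
from rig import readout, vision
import cv2,numpy as np
for n in("top","side"):
    cv2.imwrite(f"pics/{n}0.png",vision.get_image(n))
    p=vision.camera_params(n);R=cv2.Rodrigues(np.array(p["rvec"]))[0]
    print(n,p["intrinsics"],-R.T@np.array(p["tvec"]).ravel(),R)
print(readout.get_state())
E
```

```text
pics
top [[462.03451213   0.         311.9876478 ]
 [  0.         462.03451213 239.92114034]
 [  0.           0.           1.        ]] [ 0.40947599 -0.09348002  1.16430261] [[-0.01878019 -0.99977711 -0.00964545]
 [-0.98794125  0.02003902 -0.15352692]
 [ 0.15368599  0.00664588 -0.98809739]]
side [[461.3620118    0.         321.47449708]
 [  0.         461.3620118  238.71915304]
 [  0.           0.           1.        ]] [-0.03996923  0.80807907  0.86806216] [[-0.82679329 -0.56250525  0.00083186]
 [-0.31774962  0.46582011 -0.82586125]
 [ 0.4641638  -0.68308087 -0.56387277]]
{'clock': 0.1, 'qpos': array([-1.42801597e+00,  2.76539728e-01,  1.50596764e+00, -6.01440637e-06,
        1.36070155e+00, -1.21025851e-01]), 'qd': array([ 1.49478081e-04, -1.74682744e-05, -2.62473876e-03,  1.12550271e-03,
       -2.44721851e-04, -4.21676480e-04]), 'effort': array([ 1.13513222e-03, -4.17699158e+01, -2.46404207e+01, -1.33644426e-04,
        5.77816623e-03,  3.88208804e-06]), 'position': array([ 0.14984406, -0.55463043,  0.20943719]), 'ee_rot': array([-8.08052816e-04,  9.91312984e-01,  1.31521534e-01, -1.17304862e-05]), 'contact_force': array([-0.07222896, -0.30097638, -0.31420985]), 'moment': array([ 0.03322754, -0.02572526,  0.02996746]), 'gripper_force': 0.0, 'width': 0.0851791192938275}
```

View pics/top0.png

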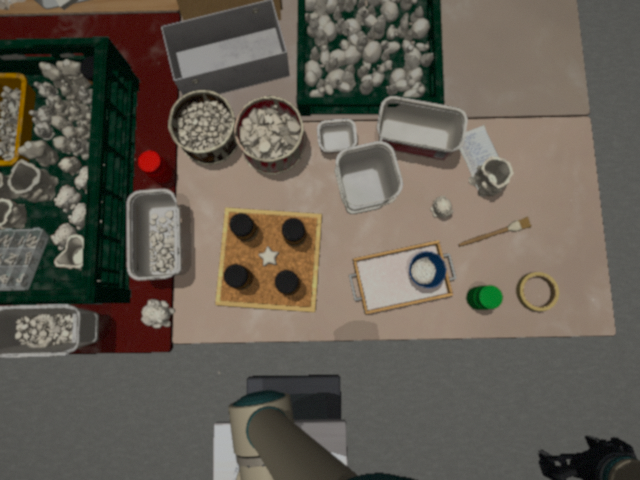

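View pics/side0.png

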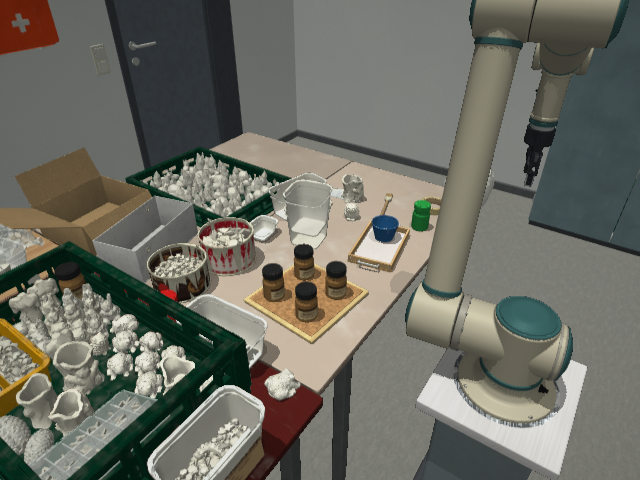

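Top view: the jars on the board have black caps at about (242,226), (293,232), (237,276) and (287,283). The look-alikes are the green jar (486,297), the red one (149,161) and a brown jar in the crate. Only the four on the cork board fit, so I'll leave the others. Next I'll measure.

```bash
cat >h.py <<'E'
from rig import readout, vision
import cv2,numpy as np
from scipy.spatial.transform import Rotation as Ro
def cam(n):
    p=vision.camera_params(n);R=cv2.Rodrigues(np.array(p["rvec"]))[0];return np.array(p["intrinsics"]),R,np.array(p["tvec"]).ravel()
def ray(n,uv,z):
    K,R,t=cam(n);c=-R.T@t;d=R.T@np.linalg.inv(K)@[uv[0],uv[1],1];return c+d*(z-c[2])/d[2]
def px(n,P):
    K,R,t=cam(n);q=K@(R@np.array(P)+t);return q[:2]/q[2]
def caps(im,roi,mx=60):
    x0,y0,x1,y1=roi;m=(im[y0:y1,x0:x1].max(2)<mx).astype(np.uint8)
    n,l,s,c=cv2.connectedComponentsWithStats(m)
    return [(l==i,s[i],c[i]+[x0,y0]) for i in range(1,n) if s[i][4]>150]
E
python3 - <<'E'
from h import *
im=cv2.imread("pics/top0.png")
print([ (px("top",[.4,0,z])).round(1) for z in(.09,.108)])
for m,s,c in caps(im,(220,208,320,310)):
    # dark blob spans cap sides 0.088..0.108
    print("cap",s,c.round(1),ray("top",c,.100).round(4),ray("top",c,.108).round(4))
hsv=cv2.cvtColor(im,cv2.COLOR_BGR2HSV)
# board & star
b=cv2.inRange(hsv,(8,90,60),(28,255,255));b[:205]=0;b[315:]=0;b[:,:210]=0;b[:,330:]=0
p=np.argwhere(b)[:,::-1].astype(np.float32);q=cv2.boxPoints(cv2.minAreaRect(p));print("board",[ray("top",u,.014).round(3) for u in q],np.mean([ray("top",u,.014) for u in q],0))
t=cv2.inRange(hsv,(8,90,60),(28,255,255));t[:235]=0;t[320:]=0;t[:,:340]=0;t[:,465:]=0
p=np.argwhere(t)[:,::-1].astype(np.float32);q=cv2.boxPoints(cv2.minAreaRect(p));C=[ray("top",u,.028) for u in q];print("tray",[c.round(3) for c in C],np.mean(C,0))
k=cv2.inRange(hsv,(100,120,30),(125,255,255));k[:235]=0;k[320:]=0;k[:,:340]=0;k[:,465:]=0
p=np.argwhere(k)[:,::-1].astype(np.float32);e=cv2.minEnclosingCircle(p);print("cup",e,ray("top",e[0],.066))
a=cv2.resize(im[205:325,210:470],None,fx=3,fy=3,interpolation=cv2.INTER_CUBIC)
s=cv2.resize(cv2.imread("pics/side0.png")[235:335,240:370],None,fx=2.4,fy=2.4,interpolation=cv2.INTER_CUBIC)
o=np.zeros((600,780,3),np.uint8);o[:360]=a;o[360:600,:312]=s;cv2.imwrite("pics/crop.png",o)
E
```

```text
[array([275.9, 316.7]), array([275.2, 316.7])]
cap [ 10   6  28  28 549] [243.3 227.1] [0.6087 0.0741 0.1   ] [0.6072 0.0728 0.108 ]
cap [ 62  11  25  27 506] [293.9 231.9] [ 0.595  -0.0443  0.1   ] [ 0.5936 -0.0447  0.108 ]
cap [  4  57  30  25 542] [238.1 276.6] [0.4928 0.0858 0.1   ] [0.4922 0.0844 0.108 ]
cap [ 55  62  25  25 469] [287.2 282.4] [ 0.4773 -0.0275  0.1   ] [ 0.4768 -0.028   0.108 ]
board [array([0.43 , 0.157, 0.014]), array([0.679, 0.143, 0.014]), array([ 0.656, -0.112,  0.014]), array([ 0.409, -0.09 ,  0.014])] [0.54339604 0.02481305 0.014     ]
tray [array([ 0.539, -0.184,  0.028]), array([ 0.593, -0.46 ,  0.028]), array([ 0.452, -0.48 ,  0.028]), array([ 0.4  , -0.209,  0.028])] [ 0.49605071 -0.33322671  0.028     ]
cup ((427.0, 269.8103332519531), 17.65586280822754) [ 0.50290224 -0.35797833  0.066     ]
```

View pics/crop.png

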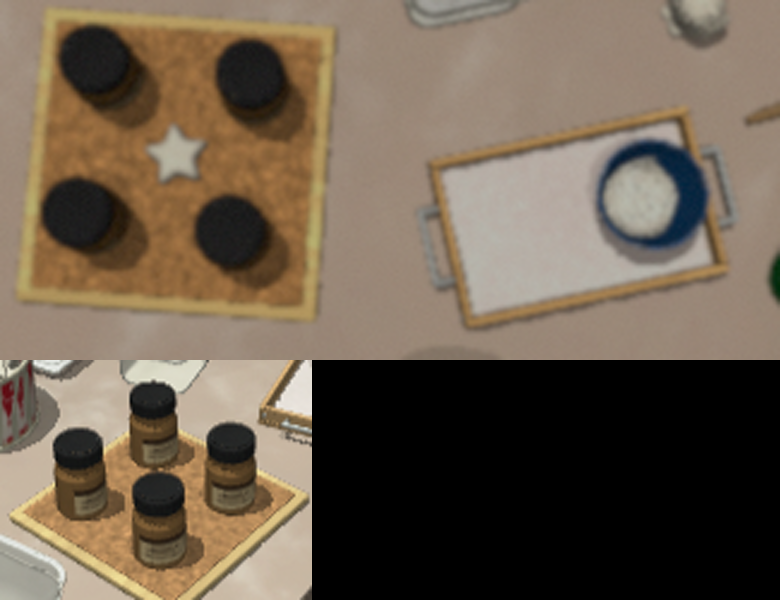

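The enlarged crop confirms four black-capped brown jars with pale labels around the star. The tray's corners in the crop are (432,162), (686,112), (728,268) and (470,325), with the cup at its right end. I'll cross-check the caps with the side view and get the tray frame from those corners.

```bash
python3 - <<'E'
from h import *
T=caps(cv2.imread("pics/top0.png"),(220,208,320,310),42)
S=caps(cv2.imread("pics/side0.png"),(250,240,360,325),42)
for m,s,c in S: print("side",s,c.round(1))
def P(n):
    K,R,t=cam(n);return K@np.c_[R,t]
for m,s,c in T:
    best=None
    for _,_,d in S:
        X=cv2.triangulatePoints(P("top"),P("side"),c.reshape(2,1).astype(float),d.reshape(2,1).astype(float)).ravel();X=X[:3]/X[3]
        e=np.linalg.norm(px("top",X)-c)+np.linalg.norm(px("side",X)-d)
        if best is None or e<best[0]:best=(e,X,d)
    print(s[4],c.round(1),"tri",best[1].round(4),best[0].round(2),"top@.101",ray("top",c,.101)[:2].round(4),"side@.099",ray("side",best[2],.099)[:2].round(4))
C=[ray("top",(u/3+210-1/3,v/3+205-1/3),.028) for u,v in((432,162),(686,112),(728,268),(470,325))]
C=np.array(C);print(C.round(4),C.mean(0),[np.linalg.norm(C[i]-C[i-1]).round(4) for i in range(4)])
ly=(C[0]+C[3]-C[1]-C[2])/2;y=ly[:2]/np.linalg.norm(ly[:2]);print("tray yaxis",y,np.degrees(np.arctan2(y[1],y[0])))
im=cv2.imread("pics/side0.png");hsv=cv2.cvtColor(im,cv2.COLOR_BGR2HSV)
for n in("top","side"):
    hsv=cv2.cvtColor(cv2.imread(f"pics/{n}0.png"),cv2.COLOR_BGR2HSV);k=cv2.inRange(hsv,(100,150,30),(125,255,255))
    l=cv2.connectedComponentsWithStats(k);print(n,[(s,c.round(1)) for s,c in zip(l[2],l[3]) if 200<s[4]<3000])
E
```

```text
side [ 44   5  19  15 227] [303.1 251.8]
side [ 77  22  19  16 255] [335.9 269.8]
side [ 13  24  20  17 257] [271.9 272. ]
side [ 46  43  21  17 299] [305.6 291.1]
446 [242.6 225.9] tri [0.6144 0.0777 0.0954] 1.87 top@.101 [0.6113 0.0755] side@.099 [0.6138 0.0817]
405 [293.5 230.5] tri [ 0.5999 -0.0427  0.0966] 0.91 top@.101 [ 0.5981 -0.0435] side@.099 [ 0.5991 -0.0398]
456 [237.2 276. ] tri [0.4957 0.0892 0.0945] 0.97 top@.101 [0.4942 0.0875] side@.099 [0.4937 0.0938]
411 [287.  282.1] tri [ 0.4789 -0.0264  0.096 ] 0.61 top@.101 [ 0.4779 -0.027 ] side@.099 [ 0.4776 -0.0229]
[[ 0.5373 -0.1879  0.028 ]
 [ 0.5746 -0.3991  0.028 ]
 [ 0.4459 -0.4254  0.028 ]
 [ 0.4041 -0.2143  0.028 ]] [ 0.49047763 -0.30668022  0.028     ] [np.float64(0.1357), np.float64(0.2145), np.float64(0.1314), np.float64(0.2151)]
tray yaxis [-0.18432168  0.98286597] 100.62158716260164
top [(array([413, 253,  32,  34, 302], dtype=int32), array([434.7, 267.5]))]
side [(array([372, 216,  26,  26, 488], dtype=int32), array([384.3, 227.6]))]
```

```bash
cat >>h.py <<'E'
J={1:(.613,.0775),2:(.599,-.0425),3:(.4945,.089),4:(.4785,-.026)}
def to(x,y,z):
    s=readout.get_state();q=s["ee_rot"];R=Ro.from_quat([q[1],q[2],q[3],q[0]])
    d=R.inv().apply(np.array([x,y,z])-s["position"])*1000
    ty=R.apply([0,1,0]);print("delta tool mm",d.round(1),"rows>=",np.abs(d).max()/62.5,"yaw y",np.degrees(np.arctan2(ty[1],ty[0])).round(1),"j6",s["qpos"][5].round(2),"tilt",R.apply([0,0,1]).round(3),"t",s["clock"])
E
python3 -c "
from h import *
for z in(.2094,.16): to(*J[4],z)"; python3 -m handwheel --help | head -20
```

```text
delta tool mm [ 455.1 -424.6    0.8] rows>= 7.282087045112818 yaw y -74.9 j6 -0.12 tilt [-0.     0.002 -1.   ] t 0.1
delta tool mm [ 455.1 -424.6   50.2] rows>= 7.281937425929812 yaw y -74.9 j6 -0.12 tilt [-0.     0.002 -1.   ] t 0.1invalid input: not JSON, or not a number
```

```bash
python3 -m handwheel '[[[32.5,-30.3,3.5],[0,0,0],-1],[[32.5,-30.3,3.5],[0,0,0],-1],[[32.5,-30.3,3.5],[0,0,0],-1],[[32.5,-30.3,3.5],[0,0,0],-1],[[32.5,-30.3,3.5],[0,0,0],-1],[[32.5,-30.3,3.5],[0,0,0],-1],[[32.5,-30.3,3.5],[0,0,0],-1],[[32.5,-30.3,3.5],[0,0,0],-1],[[32.5,-30.3,3.5],[0,0,0],-1],[[32.5,-30.3,3.5],[0,0,0],-1],[[32.5,-30.3,3.5],[0,0,0],-1],[[32.5,-30.3,3.5],[0,0,0],-1],[[32.5,-30.3,3.5],[0,0,0],-1],[[32.5,-30.3,3.5],[0,0,0],-1],[[0,0,0],[0,0,0],-1]]' 20; python3 -c "
from h import *
to(*J[4],.089)
cv2.imwrite('pics/t1.png',cv2.resize(np.vstack([vision.get_image('top')[200:320,200:360],vision.get_image('side')[200:340,230:390]]),None,fx=2.3,fy=2.3))"
```

```text
clock: 1.98
position: [0.4794, -0.0247, 0.1605]
ee_rot: [-0.0, 0.991, 0.134, -0.0]
contact_force: [-0.5, -0.7, -1.5]
width: 0.0857
gripper_force: 0.0
delta tool mm [-1.2  1.1 71.5] rows>= 1.1445607153758866 yaw y -74.6 j6 1.11 tilt [-0.001  0.001 -1.   ] t 1.975
```

View pics/t1.png

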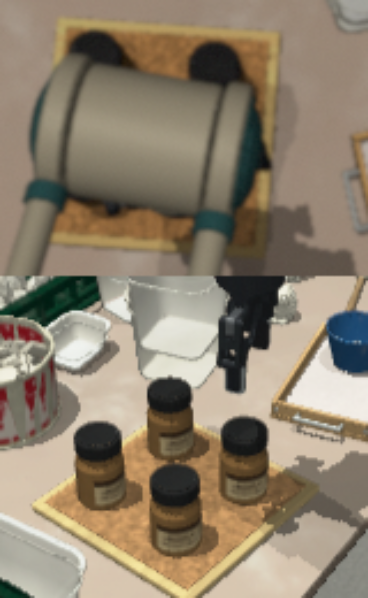

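The side view shows the gripper above jar 4 (the right-hand jar), with its labels and neighbours undisturbed. Now I'll lower and pre-close.

```bash
python3 -m handwheel '[[[-0.6,0.6,20],[0,0,0],-1],[[-0.6,0.5,20],[0,0,0],-1],[[0,0,17],[0,0,0],-0.6],[[0,0,14],[0,0,0],-0.5],[[0,0,0],[0,0,0],-0.42],[[0,0,0],[0,0,0],-0.42],[[0,0,0],[0,0,0],-0.42]]' 20; python3 -c "
from h import *
to(*J[4],.089);print(readout.get_state()['moment'])"; python3 -m handwheel '[[[0,0,0],[0,0,0],-0.38],[[0,0,0],[0,0,0],-0.34],[[0,0,0],[0,0,0],-0.3]]' 20;python3 -m handwheel '[[[0,0,0],[0,0,0],-0.25],[[0,0,0],[0,0,0],-0.2]]' 20;python3 -c "
from h import *
to(*J[4],.089);print(readout.get_state()['moment'])"
```

```text
clock: 2.95
position: [0.4783, -0.0286, 0.0909]
ee_rot: [0.0, 0.991, 0.131, 0.001]
contact_force: [-0.1, -0.6, 0.5]
width: 0.0608
gripper_force: 0.0
delta tool mm [ 0.9 -2.4  1.9] rows>= 0.038829978001851125 yaw y -74.9 j6 1.1 tilt [ 0.002 -0.    -1.   ] t 2.95
[ 0.04803276  0.02900965 -0.0140458 ]
clock: 3.32
position: [0.4778, -0.0283, 0.0903]
ee_rot: [0.0, 0.991, 0.132, 0.0]
contact_force: [-0.8, -0.2, 0.3]
width: 0.0556
gripper_force: 0.0
clock: 3.58
position: [0.4777, -0.0283, 0.0902]
ee_rot: [0.0, 0.991, 0.132, -0.0]
contact_force: [-0.6, -0.0, -0.4]
width: 0.0509
gripper_force: 0.0
delta tool mm [ 1.4 -2.1  1.2] rows>= 0.03296668089542927 yaw y -74.9 j6 1.1 tilt [-0. -0. -1.] t 3.575
[-0.01635999  0.02356364  0.00143503]
```

```bash
python3 -c "
from h import *
cv2.imwrite('pics/t2.png',cv2.resize(vision.get_image('side')[220:340,250:390],None,fx=4,fy=4,interpolation=cv2.INTER_CUBIC))
print(px('side',readout.get_state()['position']))"
```

```text
[336.91996449 271.31146295]
```

View pics/t2.png

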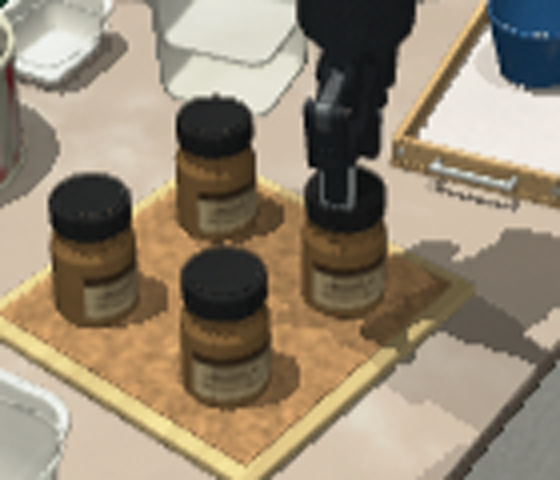

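The side view shows jar 4 upright with the finger at cap height, at crop (338,190). The fingers need to close further.

```bash
python3 -m handwheel '[[[0,0,0],[0,0,0],-0.15],[[0,0,0],[0,0,0],-0.1],[[0,0,0],[0,0,0],-0.1]]' 20;python3 -c "
from h import *
to(*J[4],.089);print(readout.get_state()['moment'])"
```

```text
clock: 4.0
position: [0.4777, -0.0283, 0.0902]
ee_rot: [0.0, 0.991, 0.132, -0.0]
contact_force: [-1.0, -0.8, 0.5]
width: 0.0471
gripper_force: 0.0
delta tool mm [ 1.4 -2.1  1.2] rows>= 0.032951876639807316 yaw y -74.9 j6 1.1 tilt [-0. -0. -1.] t 4.0
[ 0.0003669  -0.01375006 -0.00102356]
```

```bash
python3 -c "
from h import *
s=readout.get_state();p=s['position'];ty=np.array([.261,-.965,0])
for z in(.090,.1,.11,.12): print(z,[px('side',[p[0]+k*.027*ty[0],p[1]+k*.027*ty[1],z]).round(1) for k in(-1,1)], 'captop axis',px('side',[*J[4],z]).round(1))
cv2.imwrite('pics/t3.png',cv2.resize(vision.get_image('side')[235:300,300:370],None,fx=8,fy=8,interpolation=cv2.INTER_CUBIC))"
```

```text
0.09 [array([333.9, 277.3]), array([339.9, 265.6])] captop axis [336.2 271.7]
0.1 [array([333.9, 274.4]), array([339.9, 262.7])] captop axis [336.3 268.8]
0.11 [array([334. , 271.4]), array([340. , 259.8])] captop axis [336.3 265.8]
0.12 [array([334. , 268.4]), array([340.1, 256.9])] captop axis [336.4 262.9]
```

View pics/t3.png

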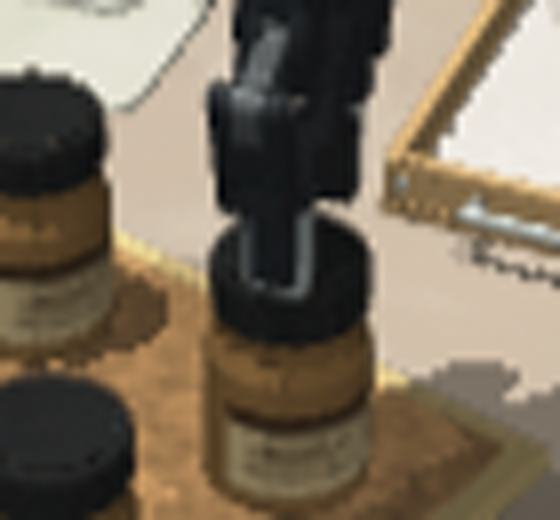

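The near fingertip shows at side pixel (334.6,271.9), which puts it at z ≈ 0.109, just above the cap top. So at half opening the tips sit about 18 mm behind the TCP. I'll reopen and go down about 14 mm more.

```bash
python3 -m handwheel '[[[0,0,-5],[0,0,0],-0.5],[[0,0,0],[0,0,0],-0.6],[[0,0,0],[0,0,0],-0.6],[[0.7,-1,10],[0,0,0],-0.6],[[0.7,-1,10],[0,0,0],-0.55],[[0,0,0],[0,0,0],-0.45],[[0,0,0],[0,0,0],-0.4],[[0,0,0],[0,0,0],-0.36]]' 20; python3 -m handwheel '[[[0,0,0],[0,0,0],-0.33],[[0,0,0],[0,0,0],-0.3],[[0,0,0],[0,0,0],-0.27]]' 20;python3 -c "
from h import *
to(*J[4],.089);print(readout.get_state()['moment'])"
```

```text
clock: 5.05
position: [0.4788, -0.0261, 0.0754]
ee_rot: [0.0, 0.991, 0.132, 0.0]
contact_force: [0.7, 0.5, -0.7]
width: 0.0581
gripper_force: 0.0
clock: 5.42
position: [0.4788, -0.0264, 0.0755]
ee_rot: [0.0, 0.991, 0.132, 0.0]
contact_force: [0.7, -0.8, 1.6]
width: 0.0544
gripper_force: 8.9
delta tool mm [ -0.2  -0.4 -13.5] rows>= 0.21620601512924473 yaw y -74.9 j6 1.11 tilt [ 0.001 -0.001 -1.   ] t 5.425
[-0.16225816 -0.05745004  0.09046756]
```

Cap gripped: width is 54 mm, with no side force. Twist clockwise about 39°.

```bash
cat >>h.py <<'E'
def snap(name):
    cv2.imwrite(name,vision.get_image("side"))
    s=readout.get_state();print("M",s["moment"].round(3),"F",s["contact_force"].round(2),"w",s["width"].round(4),"g",s["gripper_force"])
E
python3 -m handwheel '[[[0,0,0],[0,0,0],-0.2],[[0,0,0],[0,0,0],-0.1]]' 20; python3 -c "
from h import *
snap('pics/j4a.png')"
python3 -m handwheel '[[[0,0,0],[0,0,0.92],-0.1],[[0,0,0],[0,0,0.92],-0.1],[[0,0,0],[0,0,0.92],-0.1],[[0,0,0],[0,0,0.92],-0.1]]' 20; python3 -c "
from h import *
snap('pics/j4b.png')"
python3 -m handwheel '[[[0,0,0],[0,0,0.92],-0.1],[[0,0,0],[0,0,0.92],-0.1],[[0,0,0],[0,0,0.92],-0.1]]' 20; python3 -c "
from h import *
snap('pics/j4c.png'); to(*J[4],.089)"
```

```text
clock: 5.68
position: [0.4789, -0.0263, 0.0756]
ee_rot: [0.0, 0.991, 0.132, 0.0]
contact_force: [-0.8, -2.6, 4.7]
width: 0.0539
gripper_force: 20.6
clock: 6.22
position: [0.4791, -0.0257, 0.0756]
ee_rot: [-0.0, 0.998, -0.062, 0.001]
contact_force: [0.0, 0.7, 5.0]
width: 0.0542
gripper_force: 20.6
clock: 6.65
position: [0.4791, -0.0258, 0.0756]
ee_rot: [-0.0, 0.979, -0.205, 0.001]
contact_force: [-0.7, 0.4, 5.1]
width: 0.0537
gripper_force: 20.6Traceback (most recent call last):
  File "<string>", line 3, in <module>
    snap('pics/j4a.png')
    ~~~~^^^^^^^^^^^^^^^^
  File "h.py", line 21, in snap
    s=readout.get_state();print("M",s["moment"].round(3),"F",s["contact_force"].round(2),"w",s["width"].round(4),"g",s["gripper_force"])
                                                                                             ^^^^^^^^^^^^^^^^
AttributeError: 'float' object has no attribute 'round'
Traceback (most recent call last):
  File "h.py", line 21, in snap
    s=readout.get_state();print("M",s["moment"].round(3),"F",s["contact_force"].round(2),"w",s["width"].round(4),"g",s["gripper_force"])
                                                                                             ^^^^^^^^^^^^^^^^
AttributeError: 'float' object has no attribute 'round'
Traceback (most recent call last):
  File "h.py", line 21, in snap
    s=readout.get_state();print("M",s["moment"].round(3),"F",s["contact_force"].round(2),"w",s["width"].round(4),"g",s["gripper_force"])
                                                                                             ^^^^^^^^^^^^^^^^
AttributeError: 'float' object has no attribute 'round'
```

```bash
sed -i 's/"w",s\["width"\].round(4),//' h.py; cat >>h.py <<'E'
def label(f,j):
    # label: pale low-saturation patch below the cap on the glass
    im=cv2.imread(f);a=px("side",[*J[j],.014+.048]);b=px("side",[*J[j],.014]);x0,x1=int(a[0]-12),int(a[0]+13);y0,y1=int(a[1]-3),int(b[1]+8)
    h=cv2.cvtColor(im[y0:y1,x0:x1],cv2.COLOR_BGR2HSV);m=(h[...,1]<120)&(h[...,2]>70)
    print(f,"label cols",m.sum(0),"cx",(np.argwhere(m)[:,1].mean()+x0-a[0]).round(1))
def cmp(j):
    label(f"pics/j{j}a.png",j);label(f"pics/j{j}b.png",j);label(f"pics/j{j}c.png",j)
E
python3 -c "
from h import *
print(readout.get_state()['moment']);cmp(4);to(*J[4],.089)
for j in J: label('pics/side0.png',j)
o=np.hstack([cv2.resize(cv2.imread(f'pics/j4{k}.png')[250:315,310:362],None,fx=5,fy=5) for k in 'abc']);cv2.imwrite('pics/j4cmp.png',o)"
```

```text
[ 0.04961235  0.01354336 -0.07324217]
pics/j4a.png label cols [ 0  0  0  0  8  8  8  8  8  9  9 10 10  9  8  8  8  9  8  8  8  8 15  8
  8] cx 2.2
pics/j4b.png label cols [ 0  0  9  9  8  8  7  8  8  8  8  9  9  8  8  8  8  9  8  7  7  7 11  7
  8] cx 0.9
pics/j4c.png label cols [0 9 8 7 8 8 8 9 8 8 8 8 8 8 8 8 8 9 8 7 7 7 6 8 8] cx 0.3
delta tool mm [ -0.5   0.5 -13.4] rows>= 0.21494645409933 yaw y -113.8 j6 1.79 tilt [ 0.001  0.    -1.   ] t 6.7
pics/side0.png label cols [11 10  0  0  0  0  0  0  0  0  7  8  8  8  9  7  7  8  9  8  8  8  8  6
  0] cx 1.0
pics/side0.png label cols [11 10  9  0  0  0  0  0  3  8  8  8  9  9  9  9  9  9  8  8  7  7 11  9
  9] cx 0.7
pics/side0.png label cols [0 0 0 0 7 8 8 9 9 8 8 8 8 8 8 8 9 8 8 9 8 8 8 8 0] cx 0.8
pics/side0.png label cols [ 0  0  0  0  8  8  8  8  8  7  8  9  9  9  8  8  8  8  8  8  8  7 12  8
  8] cx 2.1
```

View pics/j4cmp.png

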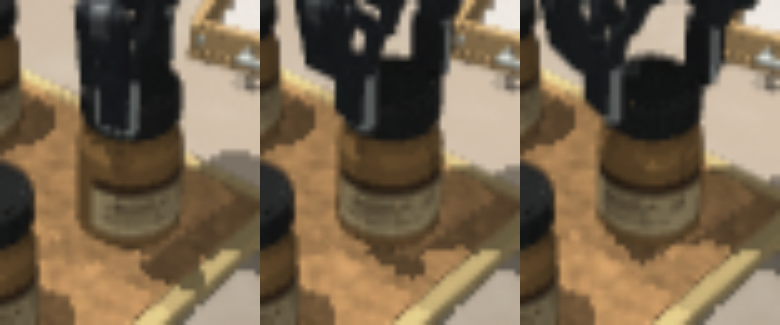

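Jar 4's label moved left with the twist: its left edge went from crop x ≈ 90 to 597−520 = 77, and the turning moment was 0.07 N m. So jar 4 is **tight**. Next is jar 3.

```bash
python3 -m handwheel '[[[0,0,0],[0,0,0],-0.5],[[0,0,0],[0,0,0],-0.8],[[0,0,-7],[0,0,-0.92],-0.8],[[0,0,-7],[0,0,-0.92],-0.8],[[0,0,-7],[0,0,-0.92],-0.8],[[0,0,-7],[0,0,-0.92],-0.8],[[0,0,-7],[0,0,-0.92],-0.8],[[0,0,-7],[0,0,-0.92],-0.8],[[0,0,-7],[0,0,-0.92],-0.8],[[11,-26.5,0],[0,0,0],-0.8],[[11,-26.5,0],[0,0,0],-0.8],[[11,-26.5,0],[0,0,0],-0.8],[[11,-26.5,0],[0,0,0],-0.8],[[0,0,0],[0,0,0],-0.8]]' 20; python3 -c "
from h import *
to(*J[3],.0755)"
```

```text
clock: 8.45
position: [0.4931, 0.0892, 0.1237]
ee_rot: [-0.0, 0.991, 0.133, -0.0]
contact_force: [0.9, 0.0, -1.1]
width: 0.0772
gripper_force: 0.0
delta tool mm [ 1.3  0.6 48.2] rows>= 0.7717195952380991 yaw y -74.7 j6 1.34 tilt [-0.001  0.    -1.   ] t 8.45
```

```bash
python3 -m handwheel '[[[1.3,0.6,16],[0,0,0],-0.8],[[0,0,16],[0,0,0],-0.8],[[0,0,16],[0,0,0],-0.7],[[0,0,0],[0,0,0],-0.5],[[0,0,0],[0,0,0],-0.4],[[0,0,0],[0,0,0],-0.35],[[0,0,0],[0,0,0],-0.32],[[0,0,0],[0,0,0],-0.29]]' 20;python3 -m handwheel '[[[0,0,0],[0,0,0],-0.27]]' 20;  python3 -c "
from h import *
to(*J[3],.0755);snap('pics/j3a.png')"
```

```text
clock: 9.45
position: [0.495, 0.0878, 0.0767]
ee_rot: [-0.0, 0.991, 0.132, 0.0]
contact_force: [-0.7, 2.6, 2.0]
width: 0.0552
gripper_force: 1.1
clock: 9.57
position: [0.4952, 0.0879, 0.0767]
ee_rot: [-0.0, 0.991, 0.131, 0.001]
contact_force: [-2.1, 1.9, 4.2]
width: 0.0543
gripper_force: 8.8
delta tool mm [-0.4 -1.2  1.2] rows>= 0.019899919052387242 yaw y -74.9 j6 1.34 tilt [ 0.001  0.001 -1.   ] t 9.575
M [0.565 0.22  0.028] F [-1.81  3.55  5.63] g 8.806149289011955
```

The jar pushes the tool towards +y, so I'll recentre by 2 mm before gripping fully.

```bash
python3 -m handwheel '[[[0,-2,0],[0,0,0],-0.28],[[0,0,0],[0,0,0],-0.28]]' 20;  python3 -c "
from h import *
snap('pics/j3a.png')"; python3 -m handwheel '[[[0,0,0],[0,0,0],-0.2],[[0,0,0],[0,0,0],-0.1]]' 20;  python3 -c "
from h import *
to(*J[3],.0755);snap('pics/j3a.png')"
```

```text
clock: 9.88
position: [0.4944, 0.0891, 0.0761]
ee_rot: [0.0, 0.991, 0.132, 0.0]
contact_force: [0.1, 0.7, 2.2]
width: 0.0549
gripper_force: 4.1
M [0.069 0.022 0.016] F [0.5  0.41 2.36] g 4.085788652300835
clock: 10.18
position: [0.4945, 0.0893, 0.0763]
ee_rot: [0.0, 0.991, 0.132, 0.0]
contact_force: [-0.9, 1.3, 4.2]
width: 0.0541
gripper_force: 20.5
delta tool mm [-0.1  0.3  0.8] rows>= 0.0127593217188734 yaw y -74.9 j6 1.35 tilt [ 0. -0. -1.] t 10.175
M [-0.1    0.039 -0.015] F [-0.15  0.23  4.3 ] g 20.503445863723755
```

Centred well. Twist.

```bash
python3 -m handwheel '[[[0,0,0],[0,0,0.92],-0.1],[[0,0,0],[0,0,0.92],-0.1],[[0,0,0],[0,0,0.92],-0.1],[[0,0,0],[0,0,0.92],-0.1]]' 20; python3 -c "
from h import *
snap('pics/j3b.png')"
python3 -m handwheel '[[[0,0,0],[0,0,0.92],-0.1],[[0,0,0],[0,0,0.92],-0.1],[[0,0,0],[0,0,0.92],-0.1]]' 20; python3 -c "
from h import *
snap('pics/j3c.png'); to(*J[3],.089);cmp(3)"
```

```text
clock: 10.72
position: [0.4943, 0.0899, 0.0764]
ee_rot: [-0.0, 0.998, -0.063, 0.0]
contact_force: [-1.5, 2.2, 5.2]
width: 0.0543
gripper_force: 20.7
M [0.301 0.191 0.002] F [-0.13  1.57  4.25] g 20.661978721618652
clock: 11.15
position: [0.4946, 0.0902, 0.0765]
ee_rot: [-0.001, 0.979, -0.205, 0.0]
contact_force: [-0.7, 2.6, 5.9]
width: 0.054
gripper_force: 20.7
M [ 0.455  0.079 -0.052] F [-0.17  2.9   4.94] g 20.709624588489532
delta tool mm [  0.4   1.1 -12.4] rows>= 0.19909029207328635 yaw y -113.8 j6 2.03 tilt [ 0.001  0.001 -1.   ] t 11.2
pics/j3a.png label cols [ 0  0  0  0  9  8  9  8  9  9 10 11 10  9  9  9  9  8  8  8  9  8  8  9
  0] cx 0.6
pics/j3b.png label cols [ 0  0  0  0  8  8 10  8  8  9  9  9  9  9  9  8  8  8  9  8  9  9  8 11
  0] cx 0.9
pics/j3c.png label cols [0 0 0 0 8 8 9 9 8 8 9 9 9 9 9 9 8 9 9 8 8 9 8 8 0] cx 0.7
```

```bash
cat >>h.py <<'E'
def tex(f,g,j):
    A,B=[cv2.imread(x) for x in(f,g)]
    a=px("side",[*J[j],.014+.048]);b=px("side",[*J[j],.014]);x=int(round(a[0]));y0,y1=int(a[1]-1),int(b[1]+5)
    G=lambda I:cv2.cvtColor(I,cv2.COLOR_BGR2GRAY).astype(np.float32)
    t=G(B)[y0:y1,x-5:x+6];r=cv2.matchTemplate(G(A)[y0:y1,x-14:x+15],t,cv2.TM_CCOEFF_NORMED)[0]
    print(j,f,g,"mad",np.abs(G(A)[y0:y1,x-8:x+9]-G(B)[y0:y1,x-8:x+9]).mean().round(2),"best shift",9-int(r.argmax()),r.max().round(3),"at0",r[9].round(3))
E
python3 -c "
from h import *
s='pics/side0.png'
tex('pics/j4a.png','pics/j4c.png',4);tex('pics/j3a.png','pics/j3b.png',3);tex('pics/j3a.png','pics/j3c.png',3);tex('pics/j3b.png','pics/j3c.png',3)
tex('pics/j3a.png','pics/j3c.png',1);tex(s,'pics/j3c.png',1)
o=np.hstack([cv2.resize(cv2.imread(f'pics/j3{k}.png')[270:345,285:327],None,fx=6,fy=6,interpolation=cv2.INTER_CUBIC) for k in 'abc']);cv2.imwrite('pics/j3cmp.png',o)"
```

```text
4 pics/j4a.png pics/j4c.png mad 9.65 best shift -1 0.875 at0 0.856
3 pics/j3a.png pics/j3b.png mad 4.04 best shift 0 0.974 at0 0.974
3 pics/j3a.png pics/j3c.png mad 5.57 best shift 0 0.937 at0 0.937
3 pics/j3b.png pics/j3c.png mad 3.15 best shift 0 0.974 at0 0.974
1 pics/j3a.png pics/j3c.png mad 0.65 best shift 0 0.999 at0 0.999
1 pics/side0.png pics/j3c.png mad 3.84 best shift 0 0.991 at0 0.991
```

View pics/j3cmp.png

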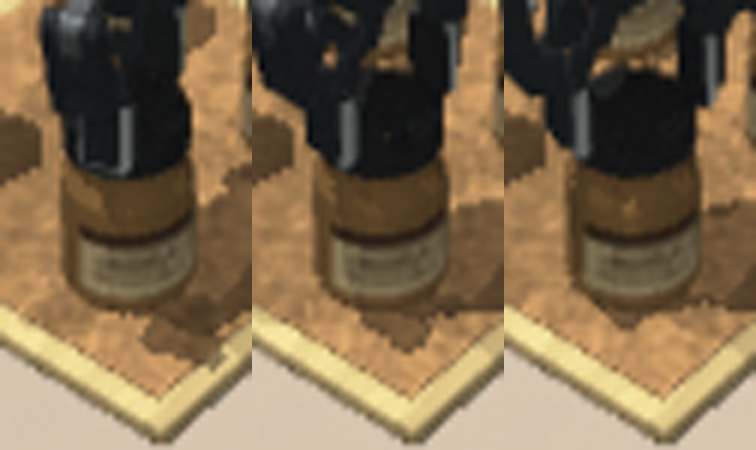

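Jar 3: the label's left edge stays 78 px from the crop's left side in all three frames while the fingers turned, so the glass stood still and the cap is **loose**. Next is jar 1.

```bash
python3 -m handwheel '[[[0,0,0],[0,0,0],-0.5],[[0,0,0],[0,0,0],-0.8],[[0,0,-7],[0,0,-0.92],-0.8],[[0,0,-7],[0,0,-0.92],-0.8],[[0,0,-7],[0,0,-0.92],-0.8],[[0,0,-7],[0,0,-0.92],-0.8],[[0,0,-7],[0,0,-0.92],-0.8],[[0,0,-7],[0,0,-0.92],-0.8],[[0,0,-7],[0,0,-0.92],-0.8],[[27.8,10.6,0],[0,0,0],-0.8],[[27.8,10.6,0],[0,0,0],-0.8],[[27.8,10.6,0],[0,0,0],-0.8],[[27.8,10.6,0],[0,0,0],-0.8],[[0,0,0],[0,0,0],-0.8]]' 20; python3 -c "
from h import *
to(*J[1],.0755)"
```

```text
clock: 12.95
position: [0.6143, 0.0768, 0.1243]
ee_rot: [0.0, 0.991, 0.131, 0.0]
contact_force: [-0.6, 0.3, -0.3]
width: 0.0771
gripper_force: 0.0
delta tool mm [-1.1 -1.  48.8] rows>= 0.7803972054728432 yaw y -74.9 j6 1.32 tilt [ 0.    -0.001 -1.   ] t 12.95
```

```bash
python3 -m handwheel '[[[-1,-1,16],[0,0,0],-0.8],[[0,0,16],[0,0,0],-0.8],[[0,0,16],[0,0,0],-0.7],[[0,0,0],[0,0,0],-0.5],[[0,0,0],[0,0,0],-0.4],[[0,0,0],[0,0,0],-0.35],[[0,0,0],[0,0,0],-0.32],[[0,0,0],[0,0,0],-0.29]]' 20;python3 -m handwheel '[[[0,0,0],[0,0,0],-0.28]]' 20;  python3 -c "
from h import *
to(*J[1],.0755);snap('pics/j1a.png')"
```

```text
clock: 13.95
position: [0.612, 0.0778, 0.0777]
ee_rot: [0.0, 0.991, 0.132, 0.001]
contact_force: [0.6, -1.2, 1.3]
width: 0.0551
gripper_force: 0.6
clock: 14.08
position: [0.612, 0.0777, 0.0777]
ee_rot: [0.0, 0.991, 0.132, 0.001]
contact_force: [0.2, -2.0, 2.0]
width: 0.0546
gripper_force: 2.8
delta tool mm [0.9 0.5 2.2] rows>= 0.035429521515511125 yaw y -74.9 j6 1.32 tilt [ 0.001 -0.001 -1.   ] t 14.075
M [-0.381 -0.034 -0.03 ] F [ 0.14 -1.99  3.23] g 2.7798017486929893
```

```bash
python3 -m handwheel '[[[0,1.2,0],[0,0,0],-0.28],[[0,0,0],[0,0,0],-0.28],[[0,0,0],[0,0,0],-0.2],[[0,0,0],[0,0,0],-0.1]]' 20;  python3 -c "
from h import *
snap('pics/j1a.png')"
python3 -m handwheel '[[[0,0,0],[0,0,0.92],-0.1],[[0,0,0],[0,0,0.92],-0.1],[[0,0,0],[0,0,0.92],-0.1],[[0,0,0],[0,0,0.92],-0.1]]' 20; python3 -c "
from h import *
snap('pics/j1b.png')"
python3 -m handwheel '[[[0,0,0],[0,0,0.92],-0.1],[[0,0,0],[0,0,0.92],-0.1],[[0,0,0],[0,0,0.92],-0.1]]' 20; python3 -c "
from h import *
snap('pics/j1c.png'); to(*J[1],.089);cmp(1)"
```

```text
clock: 14.62
position: [0.612, 0.0777, 0.0779]
ee_rot: [-0.0, 0.991, 0.131, 0.0]
contact_force: [-0.2, 1.7, 5.8]
width: 0.0535
gripper_force: 20.1
M [0.186 0.092 0.021] F [-0.83  1.43  5.11] g 20.133678317070007
clock: 15.18
position: [0.6123, 0.0775, 0.0779]
ee_rot: [-0.0, 0.998, -0.062, 0.001]
contact_force: [-0.1, 0.6, 4.7]
width: 0.0538
gripper_force: 20.1
M [ 0.091 -0.044 -0.12 ] F [0.25 1.23 5.64] g 20.082466900348663
clock: 15.6
position: [0.6125, 0.0775, 0.0778]
ee_rot: [-0.0, 0.979, -0.205, 0.001]
contact_force: [-0.5, 0.5, 4.9]
width: 0.0535
gripper_force: 20.1
M [ 0.092 -0.004 -0.051] F [0.03 0.4  5.1 ] g 20.111736953258514
delta tool mm [  0.5  -0.3 -11.1] rows>= 0.17803186065947108 yaw y -113.8 j6 2.0 tilt [ 0.002  0.    -1.   ] t 15.65
pics/j1a.png label cols [11 10  0  0  0  0  0  0  0  0  7  8  8  8  9  8  7  8  7  8  9  8  8  7
  0] cx 1.0
pics/j1b.png label cols [11 10  4  0  0  0  1  7  8  8  8  8  8  9  8  8  8  9  8  8  8  8  8  8
  0] cx -0.1
pics/j1c.png label cols [11 10  9  0  0  8  8  8  8  8  8  8  8  8  8  8  8  9  8  8  8  8  8  8
  2] cx -0.9
```

Jar 1: the label's left edge moved 10→7→5 columns, with moment −0.12, so it is **tight**. Next is jar 2.

```bash
python3 -m handwheel '[[[0,0,0],[0,0,0],-0.5],[[0,0,0],[0,0,0],-0.8],[[0,0,-7],[0,0,-0.92],-0.8],[[0,0,-7],[0,0,-0.92],-0.8],[[0,0,-7],[0,0,-0.92],-0.8],[[0,0,-7],[0,0,-0.92],-0.8],[[0,0,-7],[0,0,-0.92],-0.8],[[0,0,-7],[0,0,-0.92],-0.8],[[0,0,-7],[0,0,-0.92],-0.8],[[-11.1,28.1,0],[0,0,0],-0.8],[[-11.1,28.1,0],[0,0,0],-0.8],[[-11.1,28.1,0],[0,0,0],-0.8],[[-11.1,28.1,0],[0,0,0],-0.8],[[0,0,0],[0,0,0],-0.8]]' 20; python3 -c "
from h import *
to(*J[2],.0755)"
```

```text
clock: 17.4
position: [0.5977, -0.0449, 0.1257]
ee_rot: [0.0, 0.991, 0.13, -0.001]
contact_force: [-0.1, -0.3, 1.3]
width: 0.0771
gripper_force: 0.0
delta tool mm [ 2.  -2.  50.2] rows>= 0.8027414130368918 yaw y -75.0 j6 1.12 tilt [-0.001 -0.    -1.   ] t 17.4
```

```bash
python3 -m handwheel '[[[1.5,-1,16],[0,0,0],-0.8],[[0,0,16],[0,0,0],-0.8],[[0,0,18],[0,0,0],-0.7],[[0,0,0],[0,0,0],-0.5],[[0,0,0],[0,0,0],-0.4],[[0,0,0],[0,0,0],-0.35],[[0,0,0],[0,0,0],-0.32],[[0,0,0],[0,0,0],-0.29]]' 20;python3 -m handwheel '[[[0,0,0],[0,0,0],-0.28]]' 20;  python3 -c "
from h import *
to(*J[2],.0755);snap('pics/j2a.png')"
```

```text
clock: 18.4
position: [0.6001, -0.0422, 0.0769]
ee_rot: [0.001, 0.991, 0.132, 0.001]
contact_force: [0.1, -2.5, 1.9]
width: 0.0553
gripper_force: 1.0
clock: 18.52
position: [0.6001, -0.0422, 0.077]
ee_rot: [0.001, 0.991, 0.132, 0.001]
contact_force: [0.9, -3.1, 3.4]
width: 0.0546
gripper_force: 3.2
delta tool mm [-1.2 -0.   1.5] rows>= 0.023202033269006092 yaw y -74.9 j6 1.12 tilt [ 0.002 -0.001 -1.   ] t 18.525
M [-0.455 -0.144  0.005] F [ 0.84 -2.7   4.42] g 3.1855446472764015
```

```bash
python3 -m handwheel '[[[0,1.2,0],[0,0,0],-0.28],[[0,0,0],[0,0,0],-0.28],[[0,0,0],[0,0,0],-0.2],[[0,0,0],[0,0,0],-0.1]]' 20;  python3 -c "
from h import *
snap('pics/j2a.png')"
python3 -m handwheel '[[[0,0,0],[0,0,0.92],-0.1],[[0,0,0],[0,0,0.92],-0.1],[[0,0,0],[0,0,0.92],-0.1],[[0,0,0],[0,0,0.92],-0.1]]' 20; python3 -c "
from h import *
snap('pics/j2b.png')"
python3 -m handwheel '[[[0,0,0],[0,0,0.92],-0.1],[[0,0,0],[0,0,0.92],-0.1],[[0,0,0],[0,0,0.92],-0.1]]' 20; python3 -c "
from h import *
snap('pics/j2c.png'); to(*J[2],.089);cmp(2)"
```

```text
clock: 19.08
position: [0.6003, -0.0431, 0.0767]
ee_rot: [0.0, 0.991, 0.132, 0.001]
contact_force: [1.1, -1.1, 5.4]
width: 0.0536
gripper_force: 20.3
M [-0.374 -0.097 -0.015] F [ 0.28 -2.06  4.76] g 20.335055887699127
clock: 19.62
position: [0.5995, -0.0418, 0.0766]
ee_rot: [-0.001, 0.998, -0.062, -0.0]
contact_force: [-0.6, 1.8, 6.0]
width: 0.0539
gripper_force: 20.4
M [ 0.188  0.015 -0.037] F [-0.58 -0.5   6.36] g 20.394891500473022
clock: 20.05
position: [0.5996, -0.0418, 0.0766]
ee_rot: [-0.001, 0.979, -0.205, -0.0]
contact_force: [-0.0, 0.8, 6.3]
width: 0.0539
gripper_force: 20.4
M [ 0.159 -0.014 -0.073] F [ 0.14 -0.46  5.88] g 20.3793203830719
delta tool mm [ -0.3   0.9 -12.4] rows>= 0.19858365366046382 yaw y -113.9 j6 1.8 tilt [ 0.     0.002 -1.   ] t 20.1
pics/j2a.png label cols [11 10  9  0  0  0  0  0  4  8  8  8  9  8  9  9  9  9  8  8  8  7 12 10
  9] cx 0.8
pics/j2b.png label cols [11 10 10  1  0  5  8  8  8  8  7  8  8  8  8  9  8  9  9  8  8  8 10 10
  9] cx -0.3
pics/j2c.png label cols [11 10  9  3  7  7  8  7  8  8  8  8  9  9  9  8  9  9  8  8  8  8  9 10
  9] cx -0.7
```

Jar 2: the label's left edge moved 8→5→4, so it is **tight**. Only jar 3 goes to the tray. I'll move back above it.

```bash
python3 -m handwheel '[[[0,0,0],[0,0,0],-0.5],[[0,0,0],[0,0,0],-0.8],[[0,0,-7],[0,0,-0.92],-0.8],[[0,0,-7],[0,0,-0.92],-0.8],[[0,0,-7],[0,0,-0.92],-0.8],[[0,0,-7],[0,0,-0.92],-0.8],[[0,0,-7],[0,0,-0.92],-0.9],[[0,0,-7],[0,0,-0.92],-1],[[0,0,-7],[0,0,-0.92],-1],[[-13.4,-30.9,0],[0,0,0],-1],[[-13.4,-30.9,0],[0,0,0],-1],[[-13.4,-30.9,0],[0,0,0],-1],[[-13.4,-30.9,0],[0,0,0],-1],[[-13.4,-30.9,0],[0,0,0],-1],[[0,0,0],[0,0,0],-1]]' 20; python3 -c "
from h import *
to(.4945,.0898,.046)"
```

```text
clock: 21.98
position: [0.4923, 0.0903, 0.1247]
ee_rot: [-0.0, 0.991, 0.133, -0.001]
contact_force: [0.1, 0.1, -1.2]
width: 0.0856
gripper_force: 0.0
delta tool mm [ 2.1  1.2 78.7] rows>= 1.2596302549640548 yaw y -74.7 j6 1.35 tilt [-0.003  0.    -1.   ] t 21.975
```

```bash
python3 -m handwheel '[[[2,0.8,14],[0,0,0],-1],[[0,0,14],[0,0,0],-1],[[0,0,14],[0,0,0],-1],[[0,0,14],[0,0,0],-1],[[0,0,12],[0,0,0],-1],[[0,0,10],[0,0,0],-0.8],[[0,0,0],[0,0,0],-0.6],[[0,0,0],[0,0,0],-0.45],[[0,0,0],[0,0,0],-0.4],[[0,0,0],[0,0,0],-0.37]]' 20;python3 -m handwheel '[[[0,0,0],[0,0,0],-0.36]]' 20;  python3 -c "
from h import *
to(.4945,.0898,.046);snap('pics/j3d.png')"
```

```text
clock: 23.22
position: [0.4971, 0.0894, 0.0478]
ee_rot: [-0.001, 0.991, 0.131, 0.001]
contact_force: [-1.5, 4.1, 3.3]
width: 0.0585
gripper_force: 2.3
clock: 23.35
position: [0.4971, 0.0891, 0.0477]
ee_rot: [-0.0, 0.991, 0.131, 0.001]
contact_force: [-1.1, 3.9, 2.5]
width: 0.0581
gripper_force: 2.2
delta tool mm [-2.4 -1.3  1.7] rows>= 0.03815947633478865 yaw y -74.9 j6 1.35 tilt [ 0.001  0.001 -1.   ] t 23.35
M [0.791 0.176 0.017] F [-1.41  3.27  3.36] g 2.2242068499326706
```

Width is 58 mm, so the fingers are on the glass. I'll recentre by −1.5 mm in y, grip at 35 N and lift slowly.

```bash
python3 -m handwheel '[[[-1,-1.5,0],[0,0,0],-0.36],[[0,0,0],[0,0,0],-0.3],[[0,0,0],[0,0,0],-0.2],[[0,0,0],[0,0,0],-0.1]]' 35; python3 -c "
from h import *
to(.4945,.0898,.046);snap('pics/j3d.png')"; python3 -m handwheel '[[[0,0,-5],[0,0,0],-0.1],[[0,0,-15],[0,0,0],-0.1],[[0,0,-25],[0,0,0],-0.1],[[0,0,-25],[0,0,0],-0.1],[[0,0,-25],[0,0,0],-0.1],[[0,0,-15],[0,0,0],-0.1],[[0,0,0],[0,0,0],-0.1]]' 35;python3 -c "
from h import *
to(.4813,-.2575,.15);snap('pics/lift.png')"
```

```text
clock: 23.9
position: [0.4961, 0.0892, 0.0476]
ee_rot: [0.001, 0.991, 0.132, 0.001]
contact_force: [-0.5, 0.7, 5.7]
width: 0.0564
gripper_force: 37.0
delta tool mm [-1.4 -1.   1.6] rows>= 0.02560778886495381 yaw y -74.9 j6 1.35 tilt [ 0.001 -0.001 -1.   ] t 23.9
M [0.185 0.113 0.031] F [-0.16  1.14  5.54] g 37.04758644104004
clock: 24.82
position: [0.4962, 0.0897, 0.1582]
ee_rot: [0.0, 0.991, 0.132, 0.001]
contact_force: [0.3, -0.1, -5.1]
width: 0.057
gripper_force: 38.4
delta tool mm [-104.9  331.3    8.3] rows>= 5.300648221289642 yaw y -74.9 j6 1.35 tilt [ 0.002 -0.    -1.   ] t 24.825
M [ 0.023  0.033 -0.044] F [ 0.35  0.31 -4.16] g 38.44044327735901
```

The jar is lifted (about 4.3 N). I'll go a little higher and across to the tray.

```bash
python3 -m handwheel '[[[0,5,-15],[0,0,0],-0.1],[[-4,15,-10],[0,0,0],-0.1],[[-9,28,0],[0,0,0],-0.1],[[-9,28,0],[0,0,0],-0.1],[[-9,28,0],[0,0,0],-0.1],[[-9,28,0],[0,0,0],-0.1],[[-9,28,0],[0,0,0],-0.1],[[-9,28,0],[0,0,0],-0.1],[[-9,28,0],[0,0,0],-0.1],[[-9,28,0],[0,0,0],-0.1],[[-9,28,0],[0,0,0],-0.1],[[-9,28,0],[0,0,0],-0.1],[[-7,20,5],[0,0,0],-0.1],[[-4,11,10],[0,0,0],-0.1],[[0,0,0],[0,0,0],-0.1],[[0,0,0],[0,0,0],-0.1]]' 35;python3 -c "
from h import *
to(.4813,-.2575,.075);snap('pics/over.png');t=vision.get_image('top');s=vision.get_image('side')
cv2.imwrite('pics/over2.png',np.hstack([cv2.resize(t[210:340,330:480],None,fx=2.6,fy=2.6),cv2.resize(s[170:300,320:470],None,fx=2.6,fy=2.6)]))"
```

```text
clock: 26.88
position: [0.4803, -0.2562, 0.1669]
ee_rot: [-0.001, 0.991, 0.132, -0.0]
contact_force: [0.3, 0.4, -4.4]
width: 0.057
gripper_force: 38.7
delta tool mm [ 0.7  1.7 91.9] rows>= 1.4707101333409043 yaw y -74.9 j6 0.69 tilt [-0.001  0.001 -1.   ] t 26.875
M [-0.018 -0.018  0.015] F [-0.28 -0.04 -3.85] g 38.713316917419434
```

View pics/over2.png

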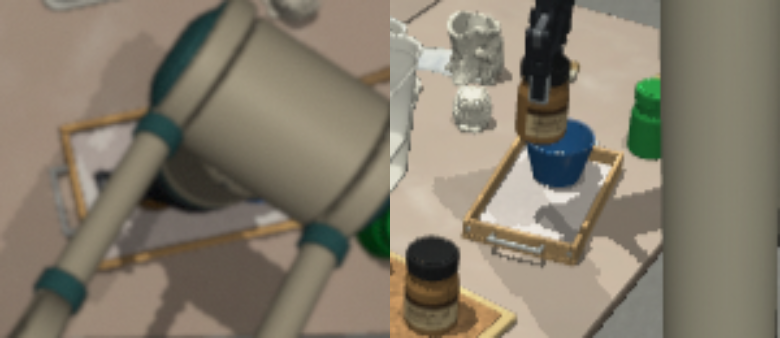

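The jar hangs upright over the tray's free half, at right crop (545,120), with the cup beyond it. The cup's edge is near tray y ≈ −7 mm, so I'll aim for y ≈ +58 mm and release only partly. Now lowering.

```bash
python3 -m handwheel '[[[1,-3.2,10],[0,0,0],-0.1],[[0,-3.2,20],[0,0,0],-0.1],[[0,0,25],[0,0,0],-0.1],[[0,0,25],[0,0,0],-0.1],[[0,0,20],[0,0,0],-0.1],[[0,0,12],[0,0,0],-0.1],[[0,0,5],[0,0,0],-0.1],[[0,0,0],[0,0,0],-0.1],[[0,0,0],[0,0,0],-0.1]]' 35;python3 -c "
from h import *
to(.4798,-.2497,.0406);snap('pics/low.png')"
```

```text
clock: 28.15
position: [0.4803, -0.2511, 0.0509]
ee_rot: [0.001, 0.991, 0.132, 0.001]
contact_force: [1.6, 1.3, -4.3]
width: 0.0567
gripper_force: 38.7
delta tool mm [-0.2 -1.5 10.3] rows>= 0.16515771190170594 yaw y -74.9 j6 0.7 tilt [ 0.001 -0.001 -1.   ] t 28.15
M [-0.027 -0.023 -0.025] F [ 0.11  1.07 -3.68] g 38.74037683010101
```

```bash
python3 -m handwheel '[[[0,0,3],[0,0,0],-0.1],[[0,0,2],[0,0,0],-0.1],[[0,0,2],[0,0,0],-0.1],[[0,0,0],[0,0,0],-0.1]]' 35; python3 -m handwheel '[[[0,0,1],[0,0,0],-0.1],[[0,0,1],[0,0,0],-0.1],[[0,0,0],[0,0,0],-0.1]]' 35
```

```text
clock: 28.7
position: [0.4796, -0.2506, 0.043]
ee_rot: [-0.0, 0.991, 0.132, -0.0]
contact_force: [0.5, -0.3, -4.0]
width: 0.0566
gripper_force: 38.7
clock: 29.08
position: [0.4797, -0.2507, 0.0411]
ee_rot: [-0.0, 0.991, 0.132, -0.0]
contact_force: [0.3, -0.1, -3.8]
width: 0.0567
gripper_force: 38.7
```

```bash
python3 -m handwheel '[[[0,0,0.7],[0,0,0],-0.1],[[0,0,0],[0,0,0],-0.1]]' 35; python3 -m handwheel '[[[0,0,0.7],[0,0,0],-0.1],[[0,0,0],[0,0,0],-0.1]]' 35
```

```text
clock: 29.32
position: [0.4798, -0.2508, 0.0407]
ee_rot: [0.0, 0.991, 0.132, 0.0]
contact_force: [-0.8, 0.8, -1.7]
width: 0.0563
gripper_force: 38.9
clock: 29.58
position: [0.4799, -0.2508, 0.0407]
ee_rot: [0.0, 0.991, 0.132, 0.0]
contact_force: [-2.8, 0.8, 4.8]
width: 0.0562
gripper_force: 39.6
```

The jar is on the tray floor. I'll open a little and rise straight up.

```bash
python3 -m handwheel '[[[0,0,0],[0,0,0],-0.35],[[0,0,0],[0,0,0],-0.45],[[0,0,0],[0,0,0],-0.53],[[0,0,0],[0,0,0],-0.56]]' 35; python3 -m handwheel '[[[0,0,-6],[0,0,0],-0.56],[[0,0,-15],[0,0,0],-0.56],[[0,0,-25],[0,0,0],-0.56],[[0,0,-30],[0,0,0],-0.6],[[0,0,-30],[0,0,0],-0.8],[[0,0,-30],[0,0,0],-1],[[-30,30,-10],[0,0,0],-1],[[-40,40,0],[0,0,0],-1],[[-40,40,0],[0,0,0],-1],[[-40,40,0],[0,0,0],-1],[[-40,40,0],[0,0,0],-1],[[-40,40,0],[0,0,0],-1],[[-30,30,0],[0,0,0],-1],[[0,0,0],[0,0,0],-1]]' 35;python3 -c "
from h import *
t=vision.get_image('top');s=vision.get_image('side')
cv2.imwrite('pics/fin.png',np.hstack([cv2.resize(t[195:325,210:470],None,fx=1.5,fy=1.5),cv2.resize(s[170:300,240:490],None,fx=1.5,fy=1.5)]))
hsv=cv2.cvtColor(t,cv2.COLOR_BGR2HSV)
for roi in((220,208,320,310),(340,240,420,310)):
  for m,q,c in caps(t,roi,42):print(q,c.round(1),ray('top',c,.101 if roi[0]<300 else .094).round(4))
to(.48,-.25,.1)"
```

```text
clock: 30.08
position: [0.4799, -0.2508, 0.0397]
ee_rot: [0.0, 0.991, 0.132, 0.0]
contact_force: [-0.3, -0.9, 0.2]
width: 0.0665
gripper_force: 0.0
clock: 31.82
position: [0.2946, -0.5725, 0.1865]
ee_rot: [0.001, 0.992, 0.13, -0.0]
contact_force: [0.0, 1.0, 0.3]
width: 0.0857
gripper_force: 0.0
[ 12   6  24  23 404] [243.3 225.2] [0.613 0.074 0.101]
[ 63  12  22  25 406] [293.2 231. ] [ 0.5968 -0.0429  0.101 ]
[ 56  63  24  23 413] [287.3 282. ] [ 0.4782 -0.0277  0.101 ]
[ 32  29  22  23 395] [382.6 280.2] [ 0.4784 -0.2475  0.094 ]
delta tool mm [ 260.1 -260.7   86.6] rows>= 4.170622926647027 yaw y -74.9 j6 0.11 tilt [ 0.001  0.    -1.   ] t 31.925
```

View pics/fin.png

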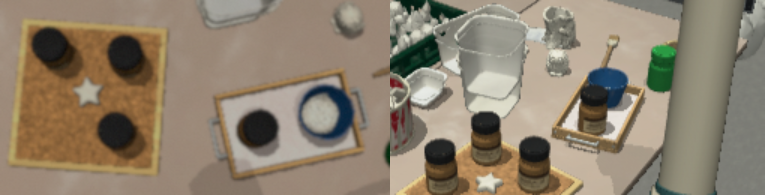

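The final view shows jar 3 upright in the tray's free half, at left crop (260,128), clear of the cup. The three tight jars and the star stand where they were. Handing in.

```bash
python3 -c "
from rig import manip
print(manip.sign_off())"
```

```text
the job is handed in; nothing more can be done
None
```

I gave each of the four caps one clockwise twist of about 39°: only the jar at the board's near-left was loose, and it now stands upright on the tray floor, carried by the glass; the three tight jars were left where they were (at most a millimetre or two of shift in the top view), and the job was handed in at about 32 s with no verdict returned.

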